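# Pack a sample tube and hold the cover ready over the case

## Robot

A 7-joint arm with a two-finger parallel gripper is mounted at the origin on a cart in front of the work surface, level with it; the furniture and walls round the work are solid. World frame = base frame: x ahead of the robot, y to its left, z up, the work surface at z = 0. Lengths are in m, angles in rad, forces in N, time in s.
With the tool pointing down it reaches from about 0.425 to 0.875 m from the base axis. Payload 4.7 kg.
Tool frame: the origin (TCP) lies at the very end of the fingers, on their centre line; the grasp point (between the pads) lies 19 mm behind it; z points along the fingers, y is the direction in which the jaws open and shut (so a half turn about z gives the same grasp; the last joint's range is limited). The gripper opens to 85 mm and grips with 20 to 120 N. Pads are 22 mm wide; open, the fingers measure 114 mm over their backs; the gripper's body (76 mm by 85 mm) begins 54 mm behind the grasp point. The pads swing forward as they close: fully open they stand 13 mm farther back than shut.
Start: joints at [1.185, 0.321, -0.07, 1.45, 0.023, 1.371, -0.057], TCP at [0.253, -0.599, 0.231] pointing down, gripper open.
Joint ranges: [-2.86, 2.86], [-0.3, 2.09], [-1.38, 1.24], [0.06, 2.45], [-1.56, 4.7], [0.09, 2.05], [-2.69, 2.69]. Speed limits (rad/s): [2.57, 2.57, 3.14, 3.14, 3.14, 3.14, 3.14].

## Interface

Orientations are given as a unit quaternion [w, x, y, z].
In Python, from rig import manip gives the robot as it stands.
- The arm moves only by the tool arm_command, never from a script. Its argument "moves" is a list of rows, each an object with "travel": the shift along the tool's x, y, z in cm, a list of three; "twist": the turn about the tool's z in rad; "fingers": the closure in counts, from 0 (fully open) to 255 (shut). A call has 1 to 5 rows; each row shifts and turns the commanded pose from where the row before left it, along the tool's axes as they then stand; what a row does not reach is not made up. A row lasts 1/12 s, in which the tool goes at most 41.7 mm and 7.16 degrees, less where a joint would pass 70% of its speed; a pose out of reach is approached as far as the arm can. A call is refused whole if a number of a shift passes 4.17 or a number of a turn 0.125, either way. A call with a gripper value outside its range is refused whole. The fingers move at their own pace and stop on an object; "force" is the grip in N (left out, the last holds). Time passes only in rows, so rows that do not move let the fingers close. It gives the time, the measured TCP pose, the force and the opening at its end, in the units of the state.
- manip.read_state(): the state, without advancing time (a new reading comes with each control period).
- manip.snapshot(name): name is "side" or "top" or "wrist"; returns a dict with "frame" (420x560x3 uint8, blue, green, red), "camera_matrix" (3x3 intrinsics, pixels), "world_from_camera" (4x4, takes a point from camera to world coordinates). Camera axes: x right, y down, z forward; pixel columns grow to the right and rows downward; lengths in m; the calibration is good to about 2 mm. A picture is of the moment at which its call begins. There is no depth.
- manip.hand_in(): hands the job in, once; it reports no verdict.
Trained networks look in the newest picture that a camera, given by its name, has taken for a name from the list of things; names that differ only in an ending like _2 or _b are one class to them, and where a whole thing is asked for, a point or a joint stands for the part that bears it (a point fixed in the world has none). Each returns a list of dicts, best first, with "score" (0 to 1); they miss things now and then, are a little off and sometimes report something else, mostly with a low value. They report only what shows in the picture. A call takes as long as a camera call. They do not tell look-alikes from the thing itself.
- manip.silhouettes(camera, name): "pixels" (420x560 bool, what is visible of it) and "xy" ([column, row] in pixels, amid what is visible of it).
The state is a dict: "t": time; "q": joint angles; "qvel": joint speeds; "joint_efforts": joint torques, N m; "tcp_pos": TCP position; "tool_rot": TCP orientation; "wrist_force": force on the tool from outside, world axes, zero at the start; "ft_torque": the same for the moment, N m; "opening": finger opening in m.
Only numpy, scipy, OpenCV 4.12 (cv2) and the standard library are available. Lean on these libraries where they do the work, as an engineer would, in place of code of your own. Each camera call takes 0.05 s, during which the arm holds its last target. There are 200 camera calls.

## Task

Pack the sample tube from the small stand into the free well of the grey tube case, all the way down, let it go, and leave the tube in the other well as it is. Then lift the case's cover by the grip on its top, carry it over the row of bottles without disturbing them or the carton, and stop with it level over the case, in line with it, its lower rim about one centimetre above the top of the block, so that a colleague can still check the tubes before it is closed. Never let the cover touch the case or the tubes, and finish while still holding it there.

Things in the scene. Friction and masses are not known exactly. Their poses are not given: they have to be found in the camera images.
- tube_center (a point): Centre (half-way up) of the sample tube to pack, which stands upright in the tube stand, the only tube there: tube 16 mm across, 94 mm tall, with a ribbed screw cap 20 mm across on its top 20 mm. It stands on the table top (bottom at z = 0) in a corner hole of the stand. z is its long axis. About 14 g.
- tube_stand: Pale grey two-plate tube stand with six holes of 18 mm (2 rows of 3), 86 (x) x 60 (y) x 51 mm high, fixed to the table; origin at the centre of its underside. The tube stands in the hole at x = +27, y = +13.5 mm. It stands to the right of the row of bottles, either nearer or farther than the cover.
- case: Grey tube case, fixed to the table: a block 72 (x) x 128 (y) x 62 mm high with a raised part 60 x 116 x 6 mm on its top, so 68 mm high in all; origin at the centre of its underside, z up, y along its length. Two round wells of 23 mm bore and 60 mm deep (from the very top) lie on its long axis at y = +28 and y = -28 mm; their floors are 8 mm above the table. A tube in a well stands 34 mm out of the block. One well already holds a tube, the other is free.
- case_top (a point): Centre of the top of the case, 68 mm above its underside; axes as the case's. Behind the case, at x above 0.63, stands a cool box 252 mm tall; 0.3 m up the way is clear of everything.
- free_well_mouth (a point): Centre of the mouth of the free well, at the top of the case (68 mm above the table).
- packed_tube_center (a point): Centre of the tube that is already in the other well (16 mm across, 94 mm tall, cap 20 mm); leave it there.
- cover_grip (a point): Middle of the upright grip on top of the white cover, the point to grasp. The cover is a hollow box, open below, standing rim down on the table at first: 72 (x) x 128 (y) x 52 mm high outside, walls and top 4 mm, about 150 g. The grip is a solid bar 14 mm thick (x), 70 mm long (y), rising 32 mm from the cover's top; this point is 70 mm above the cover's lower rim and 14 mm below the top of the grip. x and y are those of the cover.
- cover_rim (a point): Centre of the cover's open lower rim; axes as the cover's. The rim's inside is 64 x 120 mm, so that it would fit round the raised top of the case (60 x 116 mm); tubes in the case fit inside the cover with more than 10 mm to spare.
- saline_bottle: White bottle, 48 mm across, 104 mm tall, origin at the centre of its underside; stands loose between cover and case, not to be disturbed.
- iodine_bottle: Brown bottle, 42 mm across, 88 mm tall, origin at the centre of its underside; stands loose in the same row, not to be disturbed.
- tip_carton: Small carton 46 x 85 x 60 mm, origin at the centre of its underside; stands loose in the same row, not to be disturbed.
There are look-alikes about, which are no part of the job. Leave any blue look-alike of the part that bears tube_center alone.

How it is judged:
On the way, in this order (a step that is already met when the one before it is completed fails the run):
1. the tube stands home in the free well, upright and released (horizontal distance between tube_center and free_well_mouth below 0.008 m and z of tube_center in the frame of case_top below -0.008 m and angle between tube_center's own z axis and vertical below 0.2 rad and contact force between the fingers and tube below 0.1 N), for 0.2 s.
2. the cover is held with its rim higher than the bottles (height (world z) of cover_rim above 0.104 m and contact force between the fingers and cover above 0.5 N), for 0.1 s.
At the end, for the whole second after the job is handed in: Tube upright in the free well, within 5 mm of fully down, released; the other tube in its well. Cover held still: rim 3 to 25 mm above the block's top, centred within 8 mm each way, turned within 0.12 rad of the case (either way round), level within 0.1 rad, touching nothing but the fingers (all of step 1 and distance of packed_tube_center from where it was at the start of the episode below 0.01 m and angle between packed_tube_center's own z axis and vertical below 0.2 rad and z of cover_rim in the frame of case_top between 0.003 and 0.025 m and x of cover_rim in the frame of case_top between -0.008 and 0.008 m and y of cover_rim in the frame of case_top between -0.008 and 0.008 m and angle between the y axis of cover_rim and the y axis of case_top, either way round below 0.12 rad and angle between cover_rim's own z axis and vertical below 0.1 rad and linear speed of cover below 0.02 m/s and contact force between the fingers and cover above 1 N and contact force between cover and case below 0.05 N and contact force between cover and tube below 0.05 N and contact force between cover and packed_tube below 0.05 N and contact force between cover and saline_bottle below 0.05 N and contact force between cover and iodine_bottle below 0.05 N and contact force between cover and tip_carton below 0.05 N); the arm keeps its last pose, push and grip.
It fails at once if a bottle or the carton is pushed more than 20 mm or tipped (distance of any of saline_bottle, iodine_bottle, tip_carton from where it was at the start of the episode above 0.02 m or angle between any of saline_bottle, iodine_bottle, tip_carton's own z axis and vertical above 0.35 rad).
It fails at once if the cover touches the case or a tube (contact force between cover and case above 0.5 N or contact force between cover and tube above 0.5 N or contact force between cover and packed_tube above 0.5 N).
It also fails if it takes over 72 s, if anything falls off the work surface, if the arm or the gripper's body presses on something with over 40 N, if the wrist force passes 120 N, or if a joint passes its speed limit or range.

## Working session

There is one attempt and no reset: what is moved stays moved. The work goes in short steps, Python scripts to look and compute and a tool call to move; the robot and the scene stay as the last step left them, time stands still between calls to the robot, and variables do not carry over. Pictures are saved under pics/ and viewed, about 8 in all and at most 12, crops included, and the job is handed in when it is done.

Besides the shell and the picture viewer there is one more tool, called after "Request:" by a JSON object that holds its "api" and its "payload". arm_command: Moves the arm, as the interface text tells. Its arguments: {"type":"object","properties":{"moves":{"type":"array","items":{"type":"object","properties":{"travel":{"type":"array","items":{"type":"number"}},"twist":{"type":"number"},"fingers":{"type":"number"}}}},"force":{"type":"number"}},"required":["moves"]}

```bash
mkdir -p pics; ls; cat > h.py <<'E'
import numpy as np, cv2
from rig import manip
def snap(n,save=None):
    s=manip.snapshot(n)
    if save: cv2.imwrite('pics/'+save,s['frame'])
    return s
def ray(s,uv,z):
    K=np.array(s['camera_matrix']);T=np.array(s['world_from_camera'])
    d=T[:3,:3]@np.linalg.solve(K,[uv[0],uv[1],1.]);o=T[:3,3]
    return o+d*(z-o[2])/d[2]
def proj(s,P):
    K=np.array(s['camera_matrix']);T=np.linalg.inv(np.array(s['world_from_camera']))
    P=np.atleast_2d(P);c=P@T[:3,:3].T+T[:3,3];p=c@K.T
    return p[:,:2]/p[:,2:]
E
python3 - <<'E'
from h import *
S={n:snap(n,n+'0.png') for n in('top','side')}
np.set_printoptions(precision=3,suppress=True)
for n,s in S.items():
    print(n,np.array(s['world_from_camera']),s['camera_matrix'])
    for t in ['tube_center','tube_stand','case','packed_tube_center','cover_grip','saline_bottle','iodine_bottle','tip_carton']:
        for d in manip.silhouettes(n,t)[:4]:
            m=d['pixels'].astype(np.uint8);r=cv2.boundingRect(m);print(n,t,round(d['score'],2),np.round(d['xy']),r,m.sum())
st=manip.read_state();print(st)
cv2.imwrite('pics/both.png',cv2.resize(np.hstack([S['top']['frame'],S['side']['frame']]),(800,300)))
E
```

```text
pics
top [[ 0.018 -0.996  0.087  0.416]
 [-1.    -0.016  0.021 -0.132]
 [-0.019 -0.087 -0.996  1.384]
 [ 0.     0.     0.     1.   ]] [[516.037   0.    280.723]
 [  0.    516.037 212.925]
 [  0.      0.      1.   ]]
top tube_center 0.62 [383. 186.] (378, 181, 13, 11) 90
top tube_stand 0.73 [387. 214.] (384, 210, 11, 9) 70
top tube_stand 0.58 [392. 227.] (378, 208, 31, 36) 871
top case 0.89 [193. 226.] (164, 210, 57, 36) 1382
top case 0.48 [329. 226.] (301, 207, 55, 43) 1409
top packed_tube_center 0.45 [175. 222.] (174, 220, 11, 8) 69
top cover_grip 0.79 [329. 229.] (301, 207, 56, 43) 1424
top saline_bottle 0.65 [270. 240.] (261, 231, 19, 20) 294
top saline_bottle 0.4 [272. 190.] (256, 180, 33, 22) 652
top iodine_bottle 0.51 [267. 213.] (261, 207, 17, 19) 259
top tip_carton 0.93 [270. 190.] (256, 181, 33, 21) 652
side [[ 0.964 -0.142  0.223  0.35 ]
 [-0.264 -0.482  0.836 -0.817]
 [-0.012 -0.865 -0.502  0.507]
 [ 0.     0.     0.     1.   ]] [[392.229   0.    281.398]
 [  0.    392.229 207.169]
 [  0.      0.      1.   ]]
side tube_center 0.84 [322. 294.] (315, 282, 14, 44) 348
side tu
[... 395 characters left out ...]
22
side cover_grip 0.64 [277. 269.] (242, 234, 70, 66) 2900
side saline_bottle 0.62 [245. 219.] (232, 195, 23, 49) 890
side iodine_bottle 0.72 [272. 216.] (260, 196, 21, 39) 648
side tip_carton 0.74 [301. 218.] (285, 197, 32, 43) 1059
{'t': 0.9, 'q': array([ 1.185,  0.321, -0.07 ,  1.45 ,  0.023,  1.371, -0.057]), 'qvel': array([-0.001, -0.   ,  0.001, -0.   ,  0.001,  0.001, -0.001]), 'joint_efforts': array([ -0.   , -49.339,  -0.382, -31.458,   0.013,   0.001,   0.   ]), 'tcp_pos': array([ 0.253, -0.599,  0.231]), 'tool_rot': array([ 0.   ,  0.98 ,  0.199, -0.   ]), 'wrist_force': array([-0.558,  0.345,  0.069]), 'ft_torque': array([ 0.012,  0.003, -0.054]), 'opening': 0.08507542214701114}
```

View pics/top0.png

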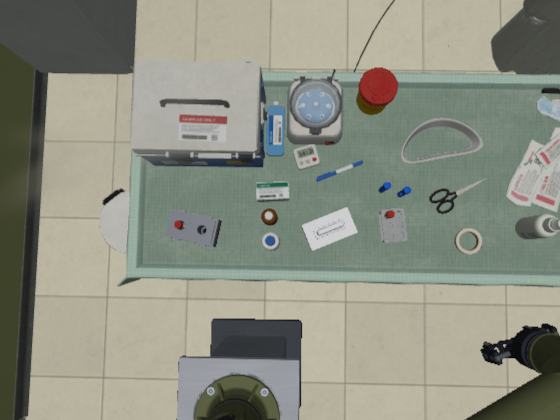

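View pics/side0.png

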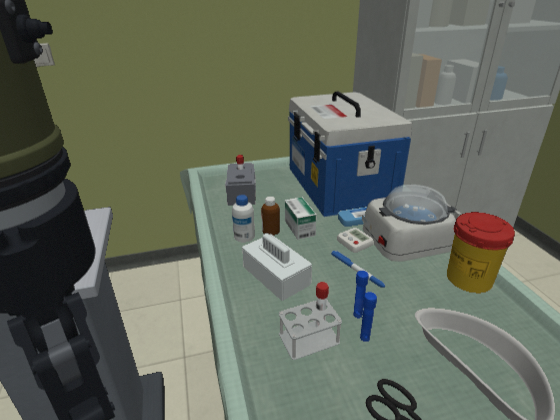

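The top picture shows the case at (193,228), with a red-capped tube in its left well (179,225) and the free well at (202,230). The cover is at (330,229) and the stand at (392,227), holding a red-capped tube at (390,214). Two loose blue tubes at (386,187) and (404,191) are look-alikes. The red tube is the only one in the stand, at a corner hole, so it is the one to pack. I'll confirm that in an enlarged crop.

```bash
python3 - <<'E'
from h import *
np.set_printoptions(precision=3,suppress=True)
s=snap('top');f=s['frame'];s2=snap('side')
for n,uv,z in [('case_top',(193,228),.068),('packed cap',(179,225),.102),('well',(202,230),.068),('cover top',(330,229),.06),('tube cap',(390,214),.094),('stand',(393,226),.051),('saline',(270,241),.104),('iod',(269,216),.088),('carton',(272,191),.06)]: print(n,ray(s,uv,z))
a=cv2.resize(f[170:260,150:230],None,fx=5,fy=5,interpolation=cv2.INTER_CUBIC)
b=cv2.resize(f[170:260,290:420],None,fx=5,fy=5,interpolation=cv2.INTER_CUBIC)[:,:]
c=np.hstack([a,b]);cv2.imwrite('pics/crop1.png',cv2.resize(c,(800,int(c.shape[0]*800/c.shape[1]))))
print(c.shape)
E
```

```text
case_top [0.488 0.119 0.068]
packed cap [0.493 0.148 0.102]
well [0.483 0.096 0.068]
cover top [ 0.492 -0.232  0.06 ]
tube cap [ 0.53  -0.379  0.094]
stand [ 0.503 -0.394  0.051]
saline [ 0.457 -0.08   0.104]
iod [ 0.52  -0.076  0.088]
carton [ 0.587 -0.081  0.06 ]
(450, 1050, 3)
```

View pics/crop1.png

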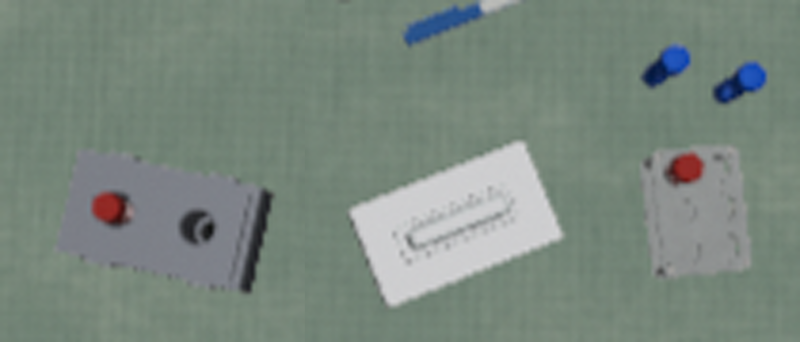

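The crop confirms it: the only tube in the stand is the red-capped one in a corner hole, and the blue pair stands loose outside the stand. The free well is the case's right one. I'll move above the tube with the jaws part-closed so they clear the blue tubes.

Request:
{"api": "arm_command", "payload": {"force": 20, "moves": [{"travel": [3.4,-0.95,0],"fingers": 120},{"travel": [3.4,-0.95,0],"fingers": 120},{"travel": [3.4,-0.95,0],"fingers": 120},{"travel": [3.4,-0.95,0],"fingers": 120},{"travel": [3.4,-0.95,0],"fingers": 120}]}}

```text
validation failed for argument at $.mo...
```

Request:
{"api": "arm_command", "payload": {"moves": [{"travel": [3.4,-0.95,0],"fingers": 120},{"travel": [3.4,-0.95,0],"fingers": 120},{"travel": [3.4,-0.95,0],"fingers": 120},{"travel": [3.4,-0.95,0],"fingers": 120},{"travel": [3.4,-0.95,0],"fingers": 120}]}}

```text
validation failed for argument at $.mo...
```

Request:
{"api": "arm_command", "payload": {"moves": [{"twist": -0.1,"fingers": 120},{"twist": -0.1,"fingers": 120},{"twist": -0.1,"fingers": 120},{"twist": -0.1,"fingers": 120},{"twist": -0.1,"fingers": 120}]}}

```text
validation failed for argument at $.mo...
```

Request:
{"api": "arm_command", "payload": {"moves": [{"twist": -0.1,"fingers": 120},{"twist": -0.1,"fingers": 120},{"twist": -0.1,"fingers": 120},{"twist": -0.1,"fingers": 120},{"twist": -0.05,"fingers": 120}]}}

```text
validation failed for argument at $.mo...
```

```bash
python3 - <<'E'
from h import *
np.set_printoptions(precision=4,suppress=True)
s=snap('wrist','w1.png');t=snap('top','t1.png');snap('side','s1.png');st=manip.read_state()
print(st['t'],st['tcp_pos'],st['tool_rot'],st['opening'],st['q'])
print(s['world_from_camera'],s['camera_matrix'][0])
for n in('wrist','top','side'):
  for d in manip.silhouettes(n,'tube_center'): print(n,d['score'],d['xy'],cv2.boundingRect(d['pixels'].astype(np.uint8)))
print(proj(s,[[.53,-.379,.094]]))
E
```

```text
1.15 [ 0.253  -0.5988  0.2314] [ 0.      0.9801  0.1986 -0.    ] 0.08551572129443213 [ 1.1851  0.321  -0.0701  1.4505  0.0226  1.3708 -0.0569]
[[ 0.3894 -0.8735 -0.2922  0.328 ]
 [-0.9211 -0.3693 -0.1234 -0.5675]
 [-0.0002  0.3172 -0.9484  0.3739]
 [ 0.      0.      0.      1.    ]] [314.7119   0.     280.2199]
top 0.61 [385.0, 181.9] (379, 181, 12, 11)
top 0.44 [387.1, 215.7] (384, 210, 10, 8)
side 0.8 [320.3, 294.5] (316, 282, 14, 44)
side 0.74 [361.5, 293.2] (354, 271, 15, 47)
side 0.59 [367.3, 318.0] (360, 292, 17, 51)
[[ 117.0891 -369.2469]]
```

View pics/w1.png

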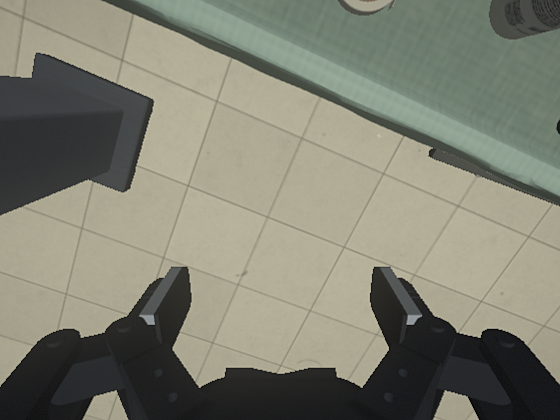

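The wrist picture shows only floor and fingers, because the moves were refused (every field is needed in each row). I'll resend them complete.

Request:
{"api": "arm_command", "payload": {"force": 20, "moves": [{"travel": [3.4,-0.95,0],"twist": 0,"fingers": 120},{"travel": [3.4,-0.95,0],"twist": 0,"fingers": 120},{"travel": [3.4,-0.95,0],"twist": 0,"fingers": 120},{"travel": [3.4,-0.95,0],"twist": 0,"fingers": 120},{"travel": [3.4,-0.95,0],"twist": 0,"fingers": 120}]}}

```text
t: 1.72
tcp_pos: [0.3922, -0.4877, 0.2316]
tool_rot: [0.0, 0.98, 0.198, 0.0]
wrist_force: [-0.1, -0.9, 0.6]
opening: 0.0451
```

Request:
{"api": "arm_command", "payload": {"moves": [{"travel": [3.4,-0.95,0],"twist": 0,"fingers": 120},{"travel": [3.4,-0.95,0],"twist": 0,"fingers": 120},{"travel": [3.4,-0.95,0],"twist": 0,"fingers": 120},{"travel": [3.4,-0.95,0],"twist": 0,"fingers": 120},{"travel": [3.4,-0.95,0],"twist": 0,"fingers": 120}]}}

```text
t: 2.13
tcp_pos: [0.5303, -0.3777, 0.2315]
tool_rot: [0.0, 0.98, 0.198, 0.0]
wrist_force: [-0.1, -0.2, -0.6]
opening: 0.0455
```

Request:
{"api": "arm_command", "payload": {"moves": [{"travel": [0,0,0],"twist": -0.1,"fingers": 120},{"travel": [0,0,0],"twist": -0.1,"fingers": 120},{"travel": [0,0,0],"twist": -0.1,"fingers": 120},{"travel": [0,0,0],"twist": -0.1,"fingers": 120},{"travel": [0,0,0],"twist": -0.1,"fingers": 120}]}}

```text
t: 2.55
tcp_pos: [0.5293, -0.3789, 0.2313]
tool_rot: [0.0, 0.899, 0.437, -0.0]
wrist_force: [0.2, 0.3, 0.1]
opening: 0.0451
```

Request:
{"api": "arm_command", "payload": {"moves": [{"travel": [0,0,0],"twist": -0.1,"fingers": 120},{"travel": [0,0,0],"twist": -0.1,"fingers": 120},{"travel": [0,0,0],"twist": -0.1,"fingers": 120},{"travel": [0,0,0],"twist": -0.1,"fingers": 120},{"travel": [0,0,0],"twist": -0.05,"fingers": 120}]}}

```text
t: 2.97
tcp_pos: [0.5291, -0.379, 0.2313]
tool_rot: [0.0, 0.779, 0.627, -0.0]
wrist_force: [-0.4, 0.4, -0.8]
opening: 0.0454
```

```bash
python3 - <<'E'
from h import *
np.set_printoptions(precision=4,suppress=True)
s=snap('wrist','w2.png');snap('side','s1.png');st=manip.read_state()
print(st['t'],st['tcp_pos'],st['tool_rot'],st['opening'],st['q'])
print(s['world_from_camera'])
for n in('wrist','side'):
  for d in manip.silhouettes(n,'tube_center'): print(n,d['score'],d['xy'],cv2.boundingRect(d['pixels'].astype(np.uint8)))
print(proj(s,[[.53,-.379,.094]]))
E
```

```text
3.0667 [ 0.5291 -0.379   0.2313] [-0.      0.7808  0.6248 -0.    ] 0.04524327314943253 [ 0.8747  0.3471 -0.3802  1.4382  0.1289  1.381   0.2696]
[[ 0.9767 -0.2036 -0.0682  0.5466]
 [-0.2147 -0.9263 -0.3096 -0.2998]
 [-0.0002  0.317  -0.9484  0.3739]
 [ 0.      0.      0.      1.    ]]
wrist 0.98 [348.1, 214.1] (333, 190, 32, 42)
wrist 0.94 [286.2, 190.2] (274, 175, 20, 30)
wrist 0.57 [353.7, 164.6] (336, 149, 33, 31)
side 0.67 [368.6, 315.1] (360, 292, 17, 51)
side 0.59 [362.1, 293.2] (353, 271, 16, 48)
side 0.53 [321.0, 292.8] (316, 282, 13, 45)
side 0.15 [276.8, 266.2] (242, 234, 69, 67)
[[281.1485 193.0883]]
```

View pics/w2.png

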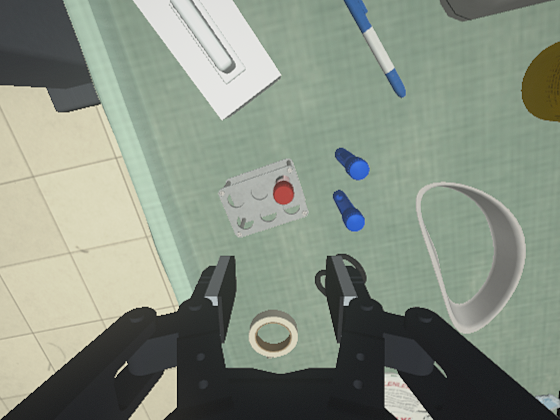

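The wrist view shows the red cap in the stand at about (284,192) and the blue caps at (358,165) and (353,218). I'll refine the cap position by its colour, and find the blue tube clearances and the stand yaw.

```bash
cat >> h.py <<'E'
def red(f,roi):
    x0,y0,x1,y1=roi;h=cv2.cvtColor(f[y0:y1,x0:x1],cv2.COLOR_BGR2HSV)
    m=(((h[...,0]<10)|(h[...,0]>170))&(h[...,1]>130)&(h[...,2]>50)).astype(np.uint8)
    n,l,st,c=cv2.connectedComponentsWithStats(m);i=1+np.argmax(st[1:,4])
    b=st[i];return c[i]+[x0,y0],(b[0]+x0,b[1]+y0,b[2],b[3],b[4])
E
python3 - <<'E'
from h import *
np.set_printoptions(precision=4,suppress=True)
for n,roi in(('wrist',(260,160,310,215)),('top',(375,200,405,225)),('side',(310,275,335,312))):
    s=snap(n);c,b=red(s['frame'],roi);print(n,c,b,[ray(s,c,z) for z in(.085,.094)], s['world_from_camera'][:3,3])
    # model fit: silhouettes of cap cylinder
    a=np.linspace(0,2*np.pi,48)
    from scipy.optimize import minimize
    def bb(p):
        q=np.concatenate([proj(s,np.c_[p[0]+.01*np.cos(a),p[1]+.01*np.sin(a),np.full(48,z)]) for z in(.074,.094)])
        h=cv2.convexHull(q.astype(np.float32));m=cv2.moments(h);return np.array([m['m10']/m['m00'],m['m01']/m['m00']]),cv2.contourArea(h)
    r=minimize(lambda p:((bb(p)[0]-c-0)**2).sum(),ray(s,c,.085)[:2],method='Nelder-Mead',options=dict(xatol=1e-5,fatol=1e-5));print(r.x,bb(r.x)[1],r.fun)
    if n=='wrist': print('blue',ray(s,(358,165),.094),ray(s,(353,218),.094))
E
```

```text
wrist [283.0307 193.3221] (np.int32(274), np.int32(183), np.int32(19), np.int32(21), np.int32(326)) [array([ 0.5311, -0.3822,  0.085 ]), array([ 0.5316, -0.3796,  0.094 ])] [ 0.5471 -0.2999  0.3739]
[ 0.5312 -0.3821] 450.92255659145303 4.670787835366803e-06
blue [ 0.6031 -0.3687  0.094 ] [ 0.5911 -0.4181  0.094 ]
top [389.8537 213.8293] (np.int32(386), np.int32(211), np.int32(8), np.int32(7), np.int32(41)) [array([ 0.5309, -0.3799,  0.085 ]), array([ 0.5301, -0.3782,  0.094 ])] [ 0.4156 -0.1323  1.384 ]
[ 0.531 -0.38 ] 62.64474091678858 1.7378553920191807e-06
side [321.6243 289.8844] (np.int32(316), np.int32(282), np.int32(13), np.int32(17), np.int32(173)) [array([ 0.5299, -0.382 ,  0.085 ]), array([ 0.526 , -0.3913,  0.094 ])] [ 0.3505 -0.8168  0.5067]
[ 0.5303 -0.3809] 210.74658785760403 2.509198597979235e-06
```

Request:
{"api": "arm_command", "payload": {"moves": [{"travel": [-0.15,0.2,3],"twist": 0,"fingers": 120},{"travel": [0,0,3],"twist": 0,"fingers": 120},{"travel": [0,0,3],"twist": 0,"fingers": 120},{"travel": [0,0,2.5],"twist": 0,"fingers": 120},{"travel": [0,0,1.5],"twist": 0,"fingers": 120}]}}

```text
t: 3.73
tcp_pos: [0.5292, -0.3799, 0.0978]
tool_rot: [-0.002, 0.781, 0.625, -0.001]
wrist_force: [-0.9, 0.7, -0.4]
opening: 0.045
```

Request:
{"api": "arm_command", "payload": {"moves": [{"travel": [0,0,1.2],"twist": 0,"fingers": 120},{"travel": [0,0,1.2],"twist": 0,"fingers": 120},{"travel": [0,0,1.2],"twist": 0,"fingers": 120},{"travel": [0,0,0],"twist": 0,"fingers": 120}]}}

```text
t: 4.07
tcp_pos: [0.5297, -0.3801, 0.063]
tool_rot: [-0.002, 0.781, 0.625, -0.0]
wrist_force: [0.4, 0.3, -0.7]
opening: 0.0454
```

```bash
python3 - <<'E'
from h import *
s=snap('wrist');t=snap('side');st=manip.read_state();print(st['tcp_pos'],st['wrist_force'])
v=cv2.resize(t['frame'][220:380,240:420],None,fx=3,fy=3)
cv2.imwrite('pics/g1.png',cv2.resize(np.hstack([cv2.resize(s['frame'],(640,480)),v]),(800,325)))
E
```

```text
[ 0.53099619 -0.38089098  0.06546411] [ 0.77992731 -0.06797837  0.53044356]
```

View pics/g1.png

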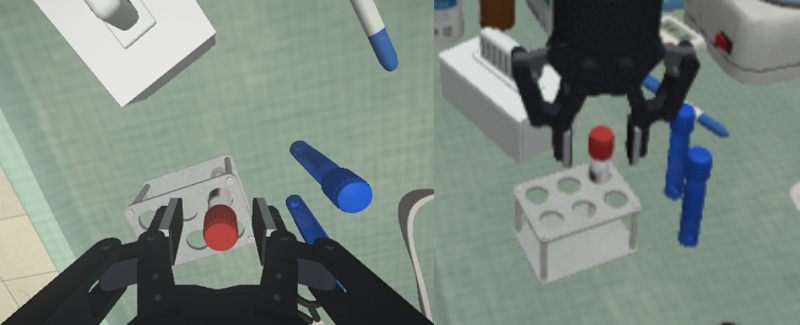

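The red cap sits between the pads above the stand plate, and the blue tubes are clear. Closing and lifting.

Request:
{"api": "arm_command", "payload": {"force": 30, "moves": [{"travel": [0,0,0],"twist": 0,"fingers": 255},{"travel": [0,0,0],"twist": 0,"fingers": 255},{"travel": [0,0,0],"twist": 0,"fingers": 255},{"travel": [0,0,0],"twist": 0,"fingers": 255},{"travel": [0,0,0],"twist": 0,"fingers": 255}]}}

```text
t: 4.58
tcp_pos: [0.5316, -0.3813, 0.0666]
tool_rot: [0.001, 0.781, 0.625, 0.0]
wrist_force: [-0.6, -0.2, 4.7]
opening: 0.0185
```

Request:
{"api": "arm_command", "payload": {"moves": [{"travel": [0,0,-1],"twist": 0,"fingers": 255},{"travel": [0,0,-2],"twist": 0,"fingers": 255},{"travel": [0,0,-3],"twist": 0,"fingers": 255},{"travel": [0,0,-3],"twist": 0,"fingers": 255},{"travel": [0,0,-3],"twist": 0,"fingers": 255}]}}

```text
t: 5.0
tcp_pos: [0.5304, -0.3805, 0.1867]
tool_rot: [-0.0, 0.781, 0.625, -0.0]
wrist_force: [0.4, 0.1, 0.4]
opening: 0.0179
```

Request:
{"api": "arm_command", "payload": {"moves": [{"travel": [0,0,-3],"twist": 0,"fingers": 255},{"travel": [0,0,-2],"twist": 0,"fingers": 255},{"travel": [0,0,-1],"twist": 0,"fingers": 255},{"travel": [0,0,0],"twist": 0,"fingers": 255}]}}

```text
t: 5.33
tcp_pos: [0.5318, -0.3813, 0.2485]
tool_rot: [0.002, 0.781, 0.625, 0.001]
wrist_force: [-0.1, 0.1, 0.1]
opening: 0.018
```

Request:
{"api": "arm_command", "payload": {"moves": [{"travel": [2,-0.6,0],"twist": 0,"fingers": 255},{"travel": [3.5,-1.16,0],"twist": 0,"fingers": 255},{"travel": [3.5,-1.16,0],"twist": 0,"fingers": 255},{"travel": [3.5,-1.16,0],"twist": 0,"fingers": 255},{"travel": [3.5,-1.16,0],"twist": 0,"fingers": 255}]}}

```text
t: 5.75
tcp_pos: [0.5132, -0.2113, 0.2429]
tool_rot: [-0.002, 0.781, 0.625, -0.001]
wrist_force: [1.0, 0.3, 0.4]
opening: 0.018
```

Request:
{"api": "arm_command", "payload": {"moves": [{"travel": [3.5,-1.16,0],"twist": 0,"fingers": 255},{"travel": [3.5,-1.16,0],"twist": 0,"fingers": 255},{"travel": [3.5,-1.16,0],"twist": 0,"fingers": 255},{"travel": [3.5,-1.16,0],"twist": 0,"fingers": 255},{"travel": [3.5,-1.16,0],"twist": 0,"fingers": 255}]}}

```text
t: 6.17
tcp_pos: [0.4948, -0.0282, 0.2433]
tool_rot: [-0.001, 0.781, 0.625, -0.001]
wrist_force: [0.1, 0.8, 0.2]
opening: 0.018
```

Request:
{"api": "arm_command", "payload": {"moves": [{"travel": [2,-0.6,0],"twist": 0,"fingers": 255},{"travel": [0,0,0],"twist": 0,"fingers": 255}]}}

```text
t: 6.33
tcp_pos: [0.4935, -0.0025, 0.2439]
tool_rot: [-0.001, 0.778, 0.628, -0.0]
wrist_force: [0.5, 0.3, -0.4]
opening: 0.0179
```

```bash
python3 - <<'E'
from h import *
np.set_printoptions(precision=4,suppress=True)
s=snap('wrist','w3.png');st=manip.read_state();print(st['t'],st['tcp_pos'],st['tool_rot'],st['opening'],st['q'])
print(proj(s,[[.483,.096,.068],[.493,.148,.102]]))
for n in('case','tube_center'):
  for d in manip.silhouettes('wrist',n): print(n,d['score'],d['xy'],cv2.boundingRect(d['pixels'].astype(np.uint8)))
v=cv2.resize(s['frame'][20:260,130:450],(800,600),interpolation=cv2.INTER_CUBIC);cv2.imwrite('pics/w3c.png',v)
E
```

```text
6.3833 [ 0.4938 -0.0061  0.2438] [-0.0009  0.779   0.627  -0.0009] 0.017822084622621595 [ 0.5976  0.008  -0.6362  1.7875  0.0045  1.3502 -0.2549]
[[248.099   86.5591]
 [240.1903  13.1711]]
case 0.77 [249.4, 64.8] (206, 0, 85, 126)
case 0.41 [258.3, 236.1] (245, 217, 24, 44)
case 0.38 [316.7, 232.6] (298, 205, 41, 53)
tube_center 0.75 [281.9, 275.1] (260, 212, 43, 106)
tube_center 0.4 [398.6, 413.0] (390, 404, 15, 16)
```

View pics/w3c.png

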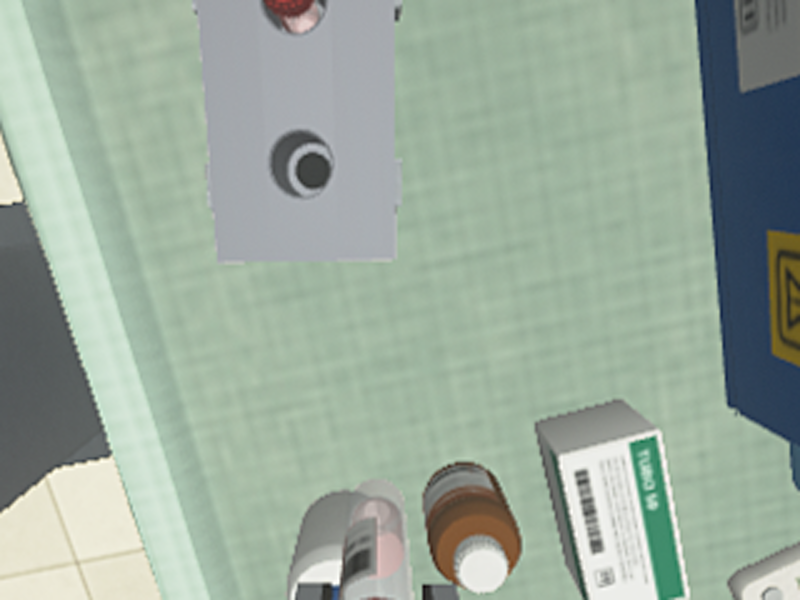

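The wrist view shows the free well's mouth at crop (302,164), which is full pixel (250.8,85.6). The case's near edge is level in the picture, so the tool is already in line with the case. The held tube hangs straight, with its lower end near crop (380,485).

```bash
python3 - <<'E'
from h import *
np.set_printoptions(precision=4,suppress=True)
s=snap('wrist');st=manip.read_state();p=st['tcp_pos'];print(p)
print('well w',ray(s,(250.8,85.6),.068), 'edge',ray(s,(130+218/2.5,20+261/2.5),.062),ray(s,(130+397/2.5,20+261/2.5),.062))
c=np.array([0.975,0])
b=p[2]-.0666
m=manip.silhouettes('wrist','tube_center')[0]['pixels'];ys,xs=np.nonzero(m);print('tip',ys.min(),xs[ys<ys.min()+8].mean())
a=np.linspace(0,6.28,40);q=proj(s,np.c_[p[0]+.008*np.cos(a),p[1]+.008*np.sin(a),np.full(40,b)]);print('pred',q.min(0),q.max(0))
t=snap('top');c,bb=red(t['frame'],(168,212,190,238));print('packed top',c,ray(t,c,.097))
a=t['frame'][205:255,155:230];cv2.imwrite('pics/tc.png',cv2.resize(a,None,fx=8,fy=8))
yaw=-.216;R=np.array([[np.cos(yaw),-np.sin(yaw)],[np.sin(yaw),np.cos(yaw)]])
w=ray(s,(250.8,85.6),.068)[:2];print('pred packed',w+R@[0,.056],'case c',w+R@[0,.028],'near edge mid',w+R@[0,-.036])
E
```

```text
[ 0.4945 -0.0105  0.2441]
well w [0.4875 0.0886 0.068 ] edge [0.4452 0.0612 0.062 ] [0.5151 0.0455 0.062 ]
tip 212 280.3787878787879
pred [269.6607 211.13  ] [292.1247 232.0645]
packed top [176.     224.1875] [0.4951 0.1568 0.097 ]
pred packed [0.4995 0.1433] case c [0.4935 0.116 ] near edge mid [0.4798 0.0535]
```

The pixels came from the earlier picture, taken while the arm was still settling, so the pose didn't match them. I'll redo this in one settled frame by matching the well's patch.

```bash
python3 - <<'E'
from h import *
np.set_printoptions(precision=4,suppress=True)
s=snap('wrist','w4.png');st=manip.read_state();p=st['tcp_pos'];print(p,st['tool_rot'])
o=cv2.imread('pics/w3.png');T=o[64:108,228:274]
r=cv2.matchTemplate(s['frame'][20:150,180:330],T,cv2.TM_CCOEFF_NORMED);_,v,_,l=cv2.minMaxLoc(r)
d=np.array(l)+[180,20]-[228,64];print('score',v,'shift',d)
uv=np.array([250.8,85.6])+d;w=ray(s,uv,.068);print('well',w)
L=np.array([217.2,124.4])+d;Rr=np.array([288.8,124.4])+d
print('edge',ray(s,L,.062),ray(s,Rr,.062))
R=lambda y:np.array([[np.cos(y),-np.sin(y)],[np.sin(y),np.cos(y)]])
e=ray(s,Rr,.062)-ray(s,L,.062);yaw=np.arctan2(e[1],e[0]);print('yaw',yaw,np.linalg.norm(e),'edge mid pred',w[:2]+R(yaw)@[0,-.036],(ray(s,Rr,.062)+ray(s,L,.062))/2)
c,bb=red(s['frame'],(225,0,275,45));print('packed',c,bb,'pred cap',proj(s,np.r_[w[:2]+R(yaw)@[0,.056],.092]))
t=cv2.imread('pics/top0.png');ts=snap('top')
print('in top0',proj(ts,[w,np.r_[w[:2]+R(yaw)@[0,.056],.097]]),red(t,(168,212,190,238)))
E
```

```text
[ 0.4949 -0.0105  0.2447] [-0.0004  0.7816  0.6238 -0.0003]
score 0.9515341520309448 shift [-5 -8]
well [0.4856 0.0959 0.068 ]
edge [0.4433 0.0692 0.062 ] [0.5127 0.0534 0.062 ]
yaw -0.22358934016580362 0.07121897403815088 edge mid pred [0.4776 0.0608] [0.478  0.0613 0.062 ]
packed [236.5773   4.4818] (np.int32(225), np.int32(0), np.int32(25), np.int32(13), np.int32(220)) pred cap [[240.293    1.1985]]
in top0 [[202.0443 229.0249]
 [178.5349 223.0683]] (array([178.2917, 224.2292]), (np.int32(175), np.int32(221), np.int32(8), np.int32(8), np.int32(48)))
```

The well is at (0.4856, 0.0959). The edge measures 71 mm against 72 mm given, and the packed tube and the top picture agree. I'll go over the well and come down to just above it.

Request:
{"api": "arm_command", "payload": {"moves": [{"travel": [2,-0.65,0],"twist": 0,"fingers": 255},{"travel": [3.2,-1.0,0],"twist": 0,"fingers": 255},{"travel": [3,-1.0,0],"twist": 0,"fingers": 255},{"travel": [2,-0.6,0],"twist": 0,"fingers": 255},{"travel": [0,0,0],"twist": 0,"fingers": 255}]}}

```text
t: 7.15
tcp_pos: [0.4849, 0.103, 0.2457]
tool_rot: [-0.001, 0.779, 0.628, 0.001]
wrist_force: [-0.1, 0.3, -0.2]
opening: 0.0177
```

Request:
{"api": "arm_command", "payload": {"moves": [{"travel": [0,0,2],"twist": 0,"fingers": 255},{"travel": [0,0,3],"twist": 0,"fingers": 255},{"travel": [0,0,3],"twist": 0,"fingers": 255},{"travel": [0,0,1.5],"twist": 0,"fingers": 255},{"travel": [0,0,0],"twist": 0,"fingers": 255}]}}

```text
t: 7.57
tcp_pos: [0.4832, 0.0959, 0.1465]
tool_rot: [-0.002, 0.781, 0.624, -0.003]
wrist_force: [-0.9, -0.4, -0.6]
opening: 0.0185
```

Request:
{"api": "arm_command", "payload": {"moves": [{"travel": [0,0,0],"twist": 0,"fingers": 255},{"travel": [0,0,0],"twist": 0,"fingers": 255},{"travel": [0,0,0],"twist": 0,"fingers": 255}]}}

```text
t: 7.82
tcp_pos: [0.487, 0.0976, 0.1519]
tool_rot: [0.001, 0.781, 0.625, 0.001]
wrist_force: [-0.3, 0.1, -0.5]
opening: 0.0179
```

```bash
python3 - <<'E'
from h import *
np.set_printoptions(precision=4,suppress=True)
w=snap('wrist');s=snap('side');st=manip.read_state();p=st['tcp_pos'];print(p,st['tool_rot'],st['q'])
tx=np.array([.2218,.9751]);ty=np.array([.9751,-.2218]);d=np.array([.4856,.0959])-p[:2];print('tool dx dy',d@tx,d@ty)
a=cv2.resize(w['frame'][120:420,180:380],(400,600),interpolation=cv2.INTER_CUBIC);b=cv2.resize(s['frame'][130:220,210:270],(400,600),interpolation=cv2.INTER_CUBIC)
cv2.imwrite('pics/i1.png',np.hstack([a,b]))
E
```

```text
[0.4867 0.0977 0.1517] [0.0008 0.7809 0.6247 0.0009] [ 0.4693  0.0977 -0.7508  1.9065  0.0735  1.1622 -0.5295]
tool dx dy -0.0020127898736930455 -0.0007009405406477391
```

View pics/i1.png

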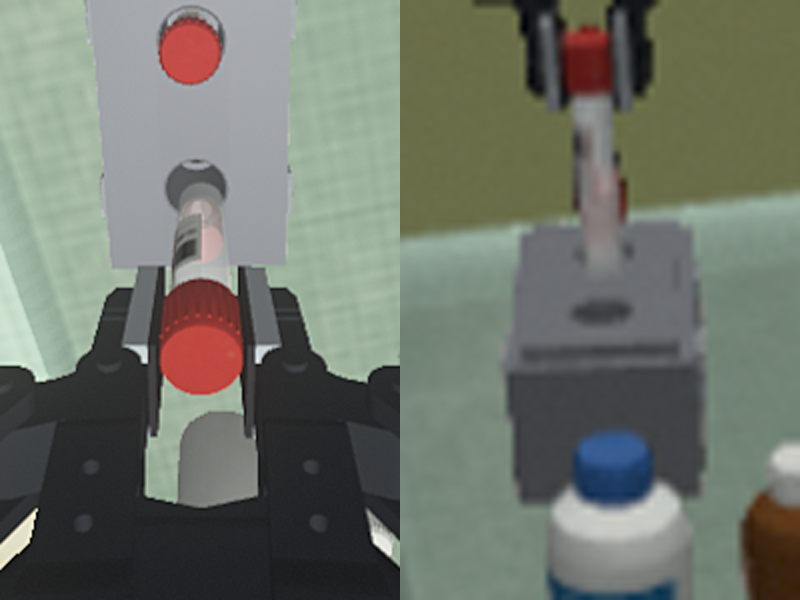

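The tube hangs just above the free well, off by about 1–2 mm. I'll nudge it and go down slowly.

Request:
{"api": "arm_command", "payload": {"moves": [{"travel": [-0.2,-0.13,0],"twist": 0,"fingers": 255},{"travel": [0,0,0],"twist": 0,"fingers": 255},{"travel": [0,0,1.0],"twist": 0,"fingers": 255},{"travel": [0,0,1.0],"twist": 0,"fingers": 255},{"travel": [0,0,1.0],"twist": 0,"fingers": 255}]}}

```text
t: 8.33
tcp_pos: [0.4837, 0.0959, 0.1191]
tool_rot: [-0.0, 0.781, 0.625, -0.0]
wrist_force: [0.5, 0.5, -0.1]
opening: 0.0178
```

Request:
{"api": "arm_command", "payload": {"moves": [{"travel": [0,0,1],"twist": 0,"fingers": 255},{"travel": [0,0,0],"twist": 0,"fingers": 255},{"travel": [0,0,0],"twist": 0,"fingers": 255},{"travel": [0,0,0],"twist": 0,"fingers": 255}]}}

```text
t: 8.67
tcp_pos: [0.4841, 0.0962, 0.1102]
tool_rot: [-0.0, 0.781, 0.625, -0.0]
wrist_force: [0.9, -0.5, -0.0]
opening: 0.0181
```

```bash
python3 - <<'E'
from h import *
np.set_printoptions(precision=4,suppress=True)
st=manip.read_state();p=st['tcp_pos'];print(p,st['wrist_force'],st['opening'])
E
```

```text
[0.4841 0.0962 0.1102] [ 0.9097 -0.4571 -0.0388] 0.018073135150105987
```

Request:
{"api": "arm_command", "payload": {"moves": [{"travel": [0,0,1],"twist": 0,"fingers": 255},{"travel": [0,0,1],"twist": 0,"fingers": 255},{"travel": [0,0,1],"twist": 0,"fingers": 255},{"travel": [0,0,0.4],"twist": 0,"fingers": 255},{"travel": [0,0,0],"twist": 0,"fingers": 255}]}}

```text
t: 9.08
tcp_pos: [0.4835, 0.0961, 0.0752]
tool_rot: [-0.001, 0.781, 0.625, -0.001]
wrist_force: [0.8, 0.1, -0.5]
opening: 0.0177
```

Request:
{"api": "arm_command", "payload": {"moves": [{"travel": [0,0,0],"twist": 0,"fingers": 255},{"travel": [0,0,0],"twist": 0,"fingers": 255},{"travel": [0,0,0.1],"twist": 0,"fingers": 255},{"travel": [0,0,0],"twist": 0,"fingers": 255},{"travel": [0,0,0],"twist": 0,"fingers": 255}]}}

```text
t: 9.5
tcp_pos: [0.484, 0.096, 0.0753]
tool_rot: [0.0, 0.781, 0.625, -0.0]
wrist_force: [0.1, -0.6, -0.3]
opening: 0.0177
```

Request:
{"api": "arm_command", "payload": {"moves": [{"travel": [0,0,0],"twist": 0,"fingers": 120},{"travel": [0,0,0],"twist": 0,"fingers": 120},{"travel": [0,0,0],"twist": 0,"fingers": 120},{"travel": [0,0,0],"twist": 0,"fingers": 120},{"travel": [0,0,-1],"twist": 0,"fingers": 120}]}}

```text
t: 9.92
tcp_pos: [0.4826, 0.0957, 0.0841]
tool_rot: [-0.001, 0.781, 0.625, -0.001]
wrist_force: [-0.5, -1.2, 0.1]
opening: 0.0453
```

Request:
{"api": "arm_command", "payload": {"moves": [{"travel": [0,0,-2],"twist": 0,"fingers": 120},{"travel": [0,0,-3],"twist": 0,"fingers": 120},{"travel": [0,0,-3],"twist": 0,"fingers": 120},{"travel": [0,0,-3.5],"twist": 0,"fingers": 120},{"travel": [0,0,-3.5],"twist": 0,"fingers": 120}]}}

```text
t: 10.33
tcp_pos: [0.4835, 0.0963, 0.2375]
tool_rot: [0.0, 0.781, 0.625, 0.0]
wrist_force: [1.3, -0.8, 0.4]
opening: 0.0451
```

Request:
{"api": "arm_command", "payload": {"moves": [{"travel": [-2,0,-1],"twist": 0,"fingers": 120},{"travel": [-3.5,0,0],"twist": 0,"fingers": 120},{"travel": [-3.5,0,0],"twist": 0,"fingers": 120},{"travel": [-2,0,0],"twist": 0,"fingers": 120},{"travel": [0,0,0],"twist": 0,"fingers": 120}]}}

```text
t: 10.75
tcp_pos: [0.459, -0.0166, 0.246]
tool_rot: [0.001, 0.783, 0.622, -0.001]
wrist_force: [0.4, -0.3, 0.1]
opening: 0.0451
```

Request:
{"api": "arm_command", "payload": {"moves": [{"travel": [0,0,0],"twist": 0,"fingers": 120},{"travel": [0,0,0],"twist": 0,"fingers": 120},{"travel": [0,0,0],"twist": 0,"fingers": 120}]}}

```text
t: 11.0
tcp_pos: [0.4601, -0.0097, 0.2456]
tool_rot: [0.0, 0.78, 0.626, 0.0]
wrist_force: [-0.7, 0.5, -0.2]
opening: 0.045
```

```bash
python3 - <<'E'
from h import *
np.set_printoptions(precision=4,suppress=True)
s=snap('wrist','w5.png');t=snap('side','s5.png');st=manip.read_state();p=st['tcp_pos'];print(p,st['tool_rot'],st['opening'])
yaw=-.2236;R=np.array([[np.cos(yaw),-np.sin(yaw)],[np.sin(yaw),np.cos(yaw)]])
w=np.array([.4856,.0959])
print('pred wells cap centre z.095 px',proj(s,[np.r_[w,.095],np.r_[w+R@[0,.056],.095]]),proj(t,[np.r_[w,.102],np.r_[w+R@[0,.056],.102]]))
a=cv2.resize(s['frame'][0:225,100:400],(533,400),interpolation=cv2.INTER_CUBIC);b=cv2.resize(t['frame'][140:215,210:260],(267,400),interpolation=cv2.INTER_CUBIC)
cv2.imwrite('pics/i2.png',np.hstack([a,b]))
E
```

```text
[ 0.4601 -0.0099  0.2454] [-0.      0.78    0.6258  0.0001] 0.04512725050431606
pred wells cap centre z.095 px [[282.4762  66.9444]
 [283.0001  -9.2851]] [[239.6389 164.2941]
 [240.6547 155.7389]]
```

View pics/i2.png

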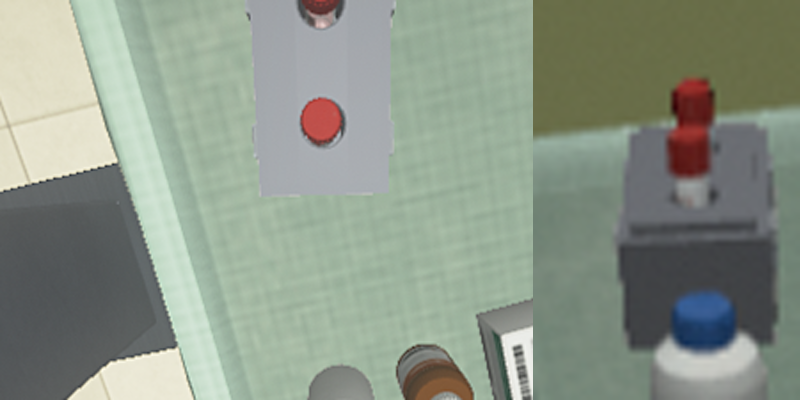

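Both tubes stand in their wells at the same height, capped and upright. Next, the cover.

Request:
{"api": "arm_command", "payload": {"moves": [{"travel": [-2.5,1,0],"twist": 0,"fingers": 120},{"travel": [-4,1.5,0],"twist": 0,"fingers": 120},{"travel": [-4,1.5,0],"twist": 0,"fingers": 120},{"travel": [-4,1.5,0],"twist": 0,"fingers": 120},{"travel": [-4,1.5,0],"twist": 0,"fingers": 120}]}}

```text
t: 11.52
tcp_pos: [0.4875, -0.204, 0.2454]
tool_rot: [0.0, 0.78, 0.626, -0.0]
wrist_force: [0.9, -0.1, 0.3]
opening: 0.0454
```

Request:
{"api": "arm_command", "payload": {"moves": [{"travel": [-2.5,0.94,0],"twist": 0,"fingers": 120},{"travel": [0,0,0],"twist": -0.1,"fingers": 120},{"travel": [0,0,0],"twist": -0.1,"fingers": 120},{"travel": [0,0,0],"twist": -0.1,"fingers": 120},{"travel": [0,0,0],"twist": -0.1,"fingers": 120}]}}

```text
t: 11.93
tcp_pos: [0.4912, -0.2287, 0.245]
tool_rot: [-0.0, 0.639, 0.769, 0.0]
wrist_force: [0.7, 0.0, -0.3]
opening: 0.0451
```

Request:
{"api": "arm_command", "payload": {"moves": [{"travel": [0,0,0],"twist": -0.1,"fingers": 120},{"travel": [0,0,0],"twist": -0.1,"fingers": 120},{"travel": [0,0,0],"twist": 0,"fingers": 120},{"travel": [0,0,0],"twist": 0,"fingers": 120},{"travel": [0,0,0],"twist": 0,"fingers": 120}]}}

```text
t: 12.35
tcp_pos: [0.491, -0.229, 0.2452]
tool_rot: [-0.0, 0.562, 0.827, 0.0]
wrist_force: [0.5, 0.6, 0.8]
opening: 0.0452
```

```bash
python3 - <<'E'
from h import *
np.set_printoptions(precision=4,suppress=True)
s=snap('wrist','w6.png');st=manip.read_state();p=st['tcp_pos'];print(st['t'],p,st['tool_rot'],st['q'])
for d in manip.silhouettes('wrist','cover_grip'):
    m=d['pixels'].astype(np.uint8);print(d['score'],d['xy'],cv2.boundingRect(m),m.sum())
m=manip.silhouettes('wrist','cover_grip')[0]['pixels'].astype(np.uint8)
c,_=cv2.findContours(m,0,2);r=cv2.minAreaRect(max(c,key=cv2.contourArea));print(r)
cv2.imwrite('pics/w6c.png',cv2.resize(s['frame'][60:300,120:440],(800,600),interpolation=cv2.INTER_CUBIC))
E
```

```text
12.4 [ 0.4909 -0.2291  0.2453] [-0.      0.5618  0.8273  0.    ] [ 0.8149  0.1089 -0.4584  1.6871  0.0492  1.3571  0.7261]
0.83 [279.1, 176.4] (247, 120, 70, 117) 7665
((281.5, 178.0), (116.0, 69.0), 90.0)
```

View pics/w6c.png

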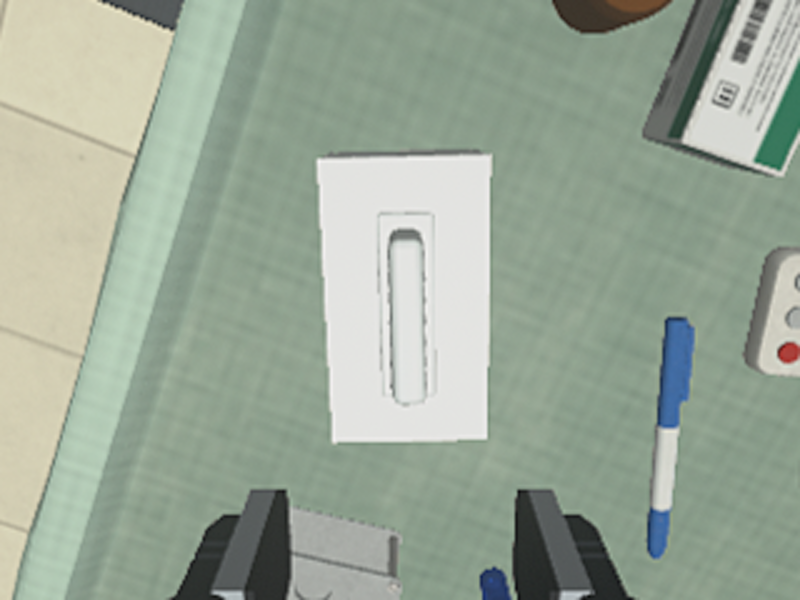

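The cover stands under the hand, corners at crop (318,158), (491,154), (487,438), (332,443), with the grip bar from (406,235) to (410,402).

```bash
cat > meas.py <<'E'
from h import *
np.set_printoptions(precision=4,suppress=True)
s=snap('wrist');st=manip.read_state();p=st['tcp_pos'];q=st['tool_rot'];print(p,q)
f=lambda u,v,z:ray(s,(120+u/2.5,60+v/2.5),z)[:2]
TL,TR,BR,BL=[f(*c,.052) for c in((318,158),(491,154),(487,438),(332,443))]
c=(TL+TR+BR+BL)/4;print('centre',c,'sizes',[np.linalg.norm(a-b) for a,b in((TL,TR),(BL,BR),(TL,BL),(TR,BR))])
for a,b in((TL,TR),(BL,BR)): print('xyaw',np.arctan2(*(b-a)[::-1]))
for a,b in((BL,TL),(BR,TR)): print('yyaw-90',np.arctan2(*(b-a)[::-1])-np.pi/2)
a,b=f(406,236,.084),f(410,402,.084);print('bar',(a+b)/2,np.linalg.norm(a-b),np.arctan2(*(a-b)[::-1])-np.pi/2)
th=2*np.arctan2(q[2],q[1]);tx=np.array([np.cos(th),np.sin(th)]);ty=np.array([np.sin(th),-np.cos(th)])
print('tool yaw-90',th-np.pi/2,'dx,dy cm',100*(c-p[:2])@tx,100*(c-p[:2])@ty)
w=cv2.imread('pics/w5.png')
E
python3 meas.py
```

```text
[ 0.4908 -0.2293  0.2453] [-0.      0.5616  0.8274 -0.    ]
centre [ 0.4947 -0.232 ] sizes [np.float64(0.07152194013505637), np.float64(0.07209888567339848), np.float64(0.12856894821499612), np.float64(0.12764696690849556)]
xyaw 0.4006354019878091
xyaw 0.4134018315830536
yyaw-90 0.3956809174071316
yyaw-90 0.40011897725634693
bar [ 0.4941 -0.2302] 0.0686546465500384 0.4045420561890194
tool yaw-90 0.37821215419604837 dx,dy cm -0.3924959489492528 0.2657412991713837
```

The measured sizes match (72 × 128 mm, bar 69 mm), giving a cover centre of (0.4945, -0.2315) and yaw of 0.40. Going down to grasp it.

Request:
{"api": "arm_command", "payload": {"moves": [{"travel": [-0.35,0.25,2],"twist": -0.022,"fingers": 120},{"travel": [0,0,3],"twist": 0,"fingers": 120},{"travel": [0,0,3],"twist": 0,"fingers": 120},{"travel": [0,0,3],"twist": 0,"fingers": 120},{"travel": [0,0,2],"twist": 0,"fingers": 120}]}}

```text
t: 12.97
tcp_pos: [0.493, -0.2312, 0.1125]
tool_rot: [-0.001, 0.552, 0.834, -0.0]
wrist_force: [-0.2, 0.7, -0.0]
opening: 0.045
```

Request:
{"api": "arm_command", "payload": {"moves": [{"travel": [0,0,1.5],"twist": 0,"fingers": 120},{"travel": [0,0,1.5],"twist": 0,"fingers": 120},{"travel": [0,0,1.5],"twist": 0,"fingers": 120},{"travel": [0,0,1],"twist": 0,"fingers": 120},{"travel": [0,0,0],"twist": 0,"fingers": 120}]}}

```text
t: 13.38
tcp_pos: [0.4927, -0.2311, 0.0581]
tool_rot: [-0.002, 0.552, 0.834, -0.0]
wrist_force: [-0.1, -0.4, -0.9]
opening: 0.0452
```

Request:
{"api": "arm_command", "payload": {"moves": [{"travel": [0,0,0],"twist": 0,"fingers": 120},{"travel": [0,0,0],"twist": 0,"fingers": 120},{"travel": [0,0,0],"twist": 0,"fingers": 120}]}}

```text
t: 13.63
tcp_pos: [0.4952, -0.2321, 0.0615]
tool_rot: [0.001, 0.552, 0.834, 0.0]
wrist_force: [0.1, -1.2, 1.6]
opening: 0.0449
```

```bash
python3 - <<'E'
from h import *
np.set_printoptions(precision=4,suppress=True)
st=manip.read_state();print(st['tcp_pos'],st['tool_rot'],st['wrist_force'])
s=snap('wrist','w7.png');t=snap('side','s7.png')
cv2.imwrite('pics/g2.png',np.hstack([s['frame'][120:420,130:430],cv2.resize(t['frame'][190:310,210:330],(300,300))]))
E
```

```text
[ 0.4952 -0.2321  0.0615] [0.0011 0.5522 0.8337 0.    ] [ 0.0765 -1.1775  1.5587]
```

View pics/g2.png

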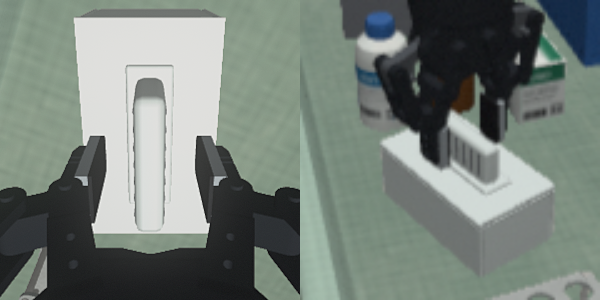

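The bar lies centred between the pads. I'll go 4 mm lower, close and lift.

Request:
{"api": "arm_command", "payload": {"force": 60, "moves": [{"travel": [0,0,0.4],"twist": 0,"fingers": 120},{"travel": [0,0,0],"twist": 0,"fingers": 255},{"travel": [0,0,0],"twist": 0,"fingers": 255},{"travel": [0,0,0],"twist": 0,"fingers": 255},{"travel": [0,0,0],"twist": 0,"fingers": 255}]}}

```text
t: 14.15
tcp_pos: [0.4944, -0.2317, 0.0563]
tool_rot: [0.0, 0.552, 0.834, -0.0]
wrist_force: [0.3, -0.0, -0.5]
opening: 0.0131
```

Request:
{"api": "arm_command", "payload": {"moves": [{"travel": [0,0,0],"twist": 0,"fingers": 255},{"travel": [0,0,0],"twist": 0,"fingers": 255},{"travel": [0,0,0],"twist": 0,"fingers": 255}]}}

```text
t: 14.4
tcp_pos: [0.4944, -0.2317, 0.0564]
tool_rot: [0.0, 0.552, 0.834, -0.0]
wrist_force: [-0.8, 0.5, 0.0]
opening: 0.013
```

Request:
{"api": "arm_command", "payload": {"moves": [{"travel": [0,0,-1],"twist": 0,"fingers": 255},{"travel": [0,0,-2],"twist": 0,"fingers": 255},{"travel": [0,0,-3],"twist": 0,"fingers": 255},{"travel": [0,0,-3],"twist": 0,"fingers": 255},{"travel": [0,0,-3],"twist": 0,"fingers": 255}]}}

```text
t: 14.82
tcp_pos: [0.494, -0.2314, 0.178]
tool_rot: [-0.0, 0.552, 0.834, -0.0]
wrist_force: [0.2, -0.9, -1.0]
opening: 0.013
```

Request:
{"api": "arm_command", "payload": {"moves": [{"travel": [0,0,-3],"twist": 0,"fingers": 255},{"travel": [0,0,-2],"twist": 0,"fingers": 255},{"travel": [0,0,0],"twist": 0,"fingers": 255},{"travel": [0,0,0],"twist": 0,"fingers": 255}]}}

```text
t: 15.15
tcp_pos: [0.4949, -0.2319, 0.2279]
tool_rot: [0.001, 0.552, 0.834, -0.0]
wrist_force: [0.8, 1.6, -2.2]
opening: 0.0133
```

The cover is held at opening 13 mm, rim about 17 cm up. I'll turn it in line with the case and carry it smoothly over.

Request:
{"api": "arm_command", "payload": {"force": 80, "moves": [{"travel": [0,0,0],"twist": 0.05,"fingers": 255},{"travel": [0,0,0],"twist": 0.1,"fingers": 255},{"travel": [0,0,0],"twist": 0.1,"fingers": 255},{"travel": [0,0,0],"twist": 0.1,"fingers": 255},{"travel": [0,0,0],"twist": 0.1,"fingers": 255}]}}

```text
t: 15.57
tcp_pos: [0.4932, -0.2312, 0.2243]
tool_rot: [-0.002, 0.726, 0.688, -0.001]
wrist_force: [0.2, 0.2, -1.2]
opening: 0.0127
```

Request:
{"api": "arm_command", "payload": {"moves": [{"travel": [0,0,0],"twist": 0.1,"fingers": 255},{"travel": [0,0,0],"twist": 0.074,"fingers": 255},{"travel": [1,-0.24,0],"twist": 0,"fingers": 255},{"travel": [2,-0.47,0],"twist": 0,"fingers": 255},{"travel": [3,-0.71,0],"twist": 0,"fingers": 255}]}}

```text
t: 15.98
tcp_pos: [0.4924, -0.1712, 0.2246]
tool_rot: [-0.001, 0.782, 0.623, -0.001]
wrist_force: [-0.3, 0.3, -0.8]
opening: 0.0128
```

Request:
{"api": "arm_command", "payload": {"moves": [{"travel": [3,-0.71,0],"twist": 0,"fingers": 255},{"travel": [3,-0.71,0],"twist": 0,"fingers": 255},{"travel": [3,-0.71,0],"twist": 0,"fingers": 255},{"travel": [3,-0.71,0],"twist": 0,"fingers": 255},{"travel": [3,-0.71,0],"twist": 0,"fingers": 255}]}}

```text
t: 16.4
tcp_pos: [0.4909, -0.0136, 0.2252]
tool_rot: [-0.001, 0.78, 0.625, -0.001]
wrist_force: [0.6, 0.6, -1.0]
opening: 0.0126
```

Request:
{"api": "arm_command", "payload": {"moves": [{"travel": [3,-0.71,0],"twist": 0,"fingers": 255},{"travel": [3,-0.71,0],"twist": 0,"fingers": 255},{"travel": [3,-0.71,0],"twist": 0,"fingers": 255},{"travel": [3,-0.71,0],"twist": 0,"fingers": 255},{"travel": [1.5,-0.35,0],"twist": 0,"fingers": 255}]}}

```text
t: 16.82
tcp_pos: [0.489, 0.1281, 0.2255]
tool_rot: [-0.001, 0.779, 0.627, -0.0]
wrist_force: [0.6, 0.2, -1.1]
opening: 0.0123
```

Request:
{"api": "arm_command", "payload": {"moves": [{"travel": [0,0,0],"twist": 0,"fingers": 255},{"travel": [0,0,0],"twist": 0,"fingers": 255},{"travel": [0,0,0],"twist": 0,"fingers": 255},{"travel": [0,0,0],"twist": 0,"fingers": 255},{"travel": [0,0,0],"twist": 0,"fingers": 255}]}}

```text
t: 17.23
tcp_pos: [0.4911, 0.1213, 0.226]
tool_rot: [0.0, 0.782, 0.623, -0.0]
wrist_force: [-0.4, 0.1, -0.9]
opening: 0.0126
```

```bash
python3 - <<'E'
from h import *
from scipy.spatial.transform import Rotation as Ro
np.set_printoptions(precision=4,suppress=True)
st=manip.read_state();p,q=st['tcp_pos'],st['tool_rot'];print(st['t'],p,q,st['opening'])
th=2*np.arctan2(q[2],q[1]);print('yaw',th-np.pi/2)
s=snap('wrist','w8.png');t=snap('top','t8.png');sd=snap('side','s8.png')
P=lambda p,q:np.block([[Ro.from_quat(q,scalar_first=True).as_matrix(),np.array(p)[:,None]],[np.zeros((1,3)),1]])
X=np.linalg.inv(P(p,q))@s['world_from_camera']
s5=dict(s);s5['world_from_camera']=P([.4601,-.0099,.2454],[0,.78,.6258,0])@X
L,R=[ray(s5,(100+u/1.7767,194/1.7778),.062)[:2] for u in(260,389)]
e=R-L;y=np.arctan2(e[1],e[0]);print('edge mid',(L+R)/2,np.linalg.norm(e),y,'case centre',(L+R)/2+.064*np.array([-np.sin(y),np.cos(y)]))
th-=np.pi/2
def box(z): 
    Rm=np.array([[np.cos(th),-np.sin(th)],[np.sin(th),np.cos(th)]])
    return np.c_[p[:2]+np.array([[-.036,-.064],[.036,-.064],[.036,.064],[-.036,.064]])@Rm.T,np.full(4,z)]
a=cv2.resize(t['frame'][190:260,140:240],(400,280),interpolation=cv2.INTER_CUBIC)
rim=p[2]-.0564
b=sd['frame'][70:230,170:330].copy();b=cv2.resize(b,(400,400),interpolation=cv2.INTER_CUBIC)
for z in(rim,rim+.052):
    for u in proj(sd,box(z)): cv2.circle(b,tuple(int(v) for v in (u-[170,70])*2.5),2,(0,0,255),-1)
    
for u in proj(t,box(rim+.052)): cv2.circle(a,tuple(int(v) for v in (u-[140,190])*4),2,(0,0,255),-1)
w=cv2.resize(s['frame'],(400,300))
o=np.zeros((580,800,3),np.uint8);o[:280,:400]=a;o[:400,400:]=b;o[280:,:400]=w;cv2.imwrite('pics/c8.png',o)
E
```

```text
17.2333 [0.4911 0.1213 0.226 ] [ 0.      0.782   0.6233 -0.0004] 0.012647602686403372
yaw -0.22491956245460099
edge mid [0.4783 0.0612] 0.07188781131006687 -0.21837657170849736 case centre [0.4922 0.1237]
```

View pics/c8.png

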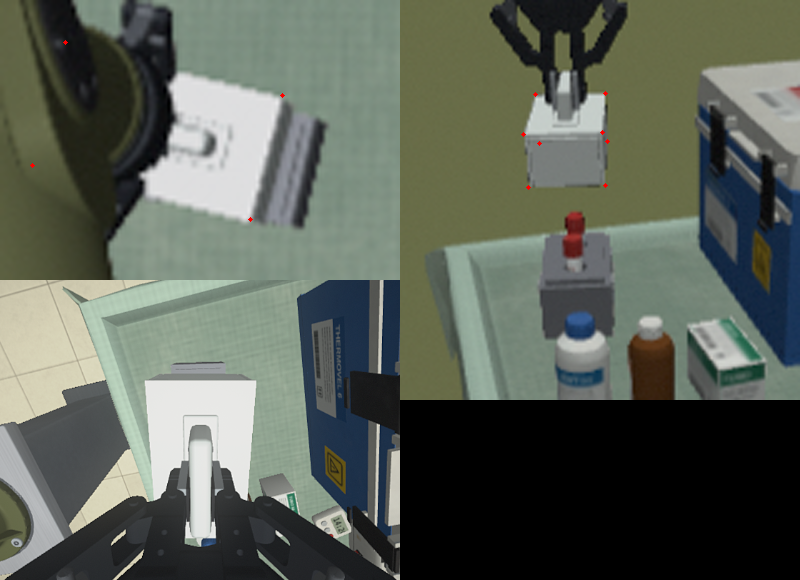

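The cover's corners fall on the predicted red marks and it hangs level and in line above the case. The bottles and carton are untouched. A second measurement of the case centre, (0.492, 0.1235), agrees. I'll correct by 2 mm and descend gently.

Request:
{"api": "arm_command", "payload": {"moves": [{"travel": [0.23,0.05,0],"twist": 0,"fingers": 255},{"travel": [0,0,0.8],"twist": 0,"fingers": 255},{"travel": [0,0,1],"twist": 0,"fingers": 255},{"travel": [0,0,1],"twist": 0,"fingers": 255},{"travel": [0,0,1],"twist": 0,"fingers": 255}]}}

```text
t: 17.8
tcp_pos: [0.4916, 0.1247, 0.1867]
tool_rot: [-0.0, 0.781, 0.624, -0.001]
wrist_force: [0.7, 0.5, -0.8]
opening: 0.013
```

Request:
{"api": "arm_command", "payload": {"moves": [{"travel": [0,0,0.7],"twist": 0,"fingers": 255},{"travel": [0,0,0.5],"twist": 0,"fingers": 255},{"travel": [0,0,0],"twist": 0,"fingers": 255},{"travel": [0,0,0],"twist": 0,"fingers": 255},{"travel": [0,0,0],"twist": 0,"fingers": 255}]}}

```text
t: 18.22
tcp_pos: [0.4924, 0.125, 0.1767]
tool_rot: [0.0, 0.781, 0.624, 0.0]
wrist_force: [-1.4, 0.4, -0.6]
opening: 0.0127
```

Request:
{"api": "arm_command", "payload": {"moves": [{"travel": [-0.15,0,0.5],"twist": 0,"fingers": 255},{"travel": [0,0,0.6],"twist": 0,"fingers": 255},{"travel": [0,0,0.6],"twist": 0,"fingers": 255},{"travel": [0,0,0.6],"twist": 0,"fingers": 255},{"travel": [0,0,0.5],"twist": 0,"fingers": 255}]}}

```text
t: 18.63
tcp_pos: [0.4914, 0.1233, 0.1473]
tool_rot: [-0.0, 0.781, 0.624, -0.0]
wrist_force: [0.3, -0.1, -1.8]
opening: 0.0127
```

Request:
{"api": "arm_command", "payload": {"moves": [{"travel": [0,0,0.4],"twist": 0,"fingers": 255},{"travel": [0,0,0.3],"twist": 0,"fingers": 255},{"travel": [0,0,0.3],"twist": 0,"fingers": 255},{"travel": [0,0,0.2],"twist": 0,"fingers": 255},{"travel": [0,0,0],"twist": 0,"fingers": 255}]}}

```text
t: 19.05
tcp_pos: [0.4915, 0.1234, 0.1359]
tool_rot: [-0.0, 0.781, 0.624, -0.0]
wrist_force: [0.0, 0.1, -0.4]
opening: 0.0127
```

Request:
{"api": "arm_command", "payload": {"moves": [{"travel": [0,0,0],"twist": 0,"fingers": 255},{"travel": [0,0,0],"twist": 0,"fingers": 255},{"travel": [0,0,0],"twist": 0,"fingers": 255}]}}

```text
t: 19.3
tcp_pos: [0.492, 0.1235, 0.1366]
tool_rot: [0.0, 0.781, 0.624, 0.0]
wrist_force: [0.7, 0.2, -1.6]
opening: 0.0125
```

```bash
python3 - <<'E'
from h import *
np.set_printoptions(precision=4,suppress=True)
st=manip.read_state();p,q=st['tcp_pos'],st['tool_rot'];print(st['t'],p,q,st['opening'],st['wrist_force'],np.abs(st['qvel']).max())
th=2*np.arctan2(q[2],q[1])-np.pi/2
def box(c,th,z,hx=.036,hy=.064): 
    Rm=np.array([[np.cos(th),-np.sin(th)],[np.sin(th),np.cos(th)]])
    return np.c_[c+np.array([[-hx,-hy],[hx,-hy],[hx,hy],[-hx,hy]])@Rm.T,np.full(4,z)]
sd=snap('side');t=snap('top')
b=cv2.resize(sd['frame'][100:240,190:290],(400,560),interpolation=cv2.INTER_CUBIC);a=cv2.resize(t['frame'][190:260,150:250],(400,280),interpolation=cv2.INTER_CUBIC)
rim=p[2]-.0564;print('rim above case top',rim-.068,'yaw',th)
for B,col in((box(p[:2],th,rim),(0,0,255)),(box(np.array([.492,.1235]),-.221,.062),(0,255,255))):
    for u in proj(sd,B): cv2.circle(b,tuple(int(v) for v in (u-[190,100])*4),2,col,-1)
o=np.zeros((560,800,3),np.uint8);o[:,:400]=b;o[:280,400:]=a;cv2.imwrite('pics/c9.png',o)
E
```

```text
19.3 [0.492  0.1235 0.1366] [0.0002 0.7814 0.624  0.0002] 0.01254446669466626 [ 0.6535  0.2178 -1.5947] 0.002578739733268378
rim above case top 0.012159918872369224 yaw -0.22300063865285313
```

The picture limit is reached, so I'll check in numbers: the cover's outline in the side view against the pose it should have.

```bash
python3 - <<'E'
from h import *
np.set_printoptions(precision=1,suppress=True)
sd=snap('side');st=manip.read_state();p=st['tcp_pos'];th=-.223
Rm=np.array([[np.cos(th),-np.sin(th)],[np.sin(th),np.cos(th)]])
def box(z): return np.c_[p[:2]+np.array([[-.036,-.064],[.036,-.064],[.036,.064],[-.036,.064]])@Rm.T,np.full(4,z)]
rim=p[2]-.0564
print('pred rim near corners',proj(sd,box(rim)[:2]),'pred block-top near corners',proj(sd,box(.062)[:2]),'cover top',proj(sd,box(rim+.052)))
for d in manip.silhouettes('side','cover_grip'): print(d['score'],d['xy'],cv2.boundingRect(d['pixels'].astype(np.uint8)))
g=cv2.cvtColor(sd['frame'],cv2.COLOR_BGR2GRAY)
c=int(proj(sd,box(rim)[:2])[:,0].mean());r0=int(proj(sd,box(rim)[:2])[:,1].mean())
for cc in(c-10,c,c+10): print(cc,r0-12,g[r0-12:r0+16,cc])
for n in('saline_bottle','iodine_bottle','tip_carton'):
    for d in manip.silhouettes('side',n)[:1]: print(n,d['xy'],cv2.boundingRect(d['pixels'].astype(np.uint8)))
E
```

```text
pred rim near corners [[225.  178.7]
 [254.  177.8]] pred block-top near corners [[225.6 185.2]
 [254.3 184.3]] cover top [[223.2 159.3]
 [253.  158.5]
 [253.9 139.8]
 [227.2 140.6]]
0.83 [238.1, 164.3] (224, 134, 31, 45)
229 166 [124 125 125 124 125 125 125 126 125 125 124 125 122 109 110 103  82  69
  84  89  67  67  65  65  66  65  67  66]
239 166 [124 125 124 125 124 124 125 125 125 124 125 120 113 109 110  98  66  79
  92  74  67  66  66  67  67  67  67  67]
249 166 [125 125 125 125 125 125 125 125 125 124 124 115  97 109 107  90  70  89
  97  66  67  66  66  66  66  66  66  66]
saline_bottle [244.0, 216.2] (232, 196, 23, 47)
iodine_bottle [268.1, 217.1] (261, 197, 19, 39)
tip_carton [302.2, 217.8] (285, 197, 32, 43)
```

The cover's rim shows at row 178, as predicted. The dark gap and the block's edge follow below it, and the bottles and carton are where they were. Handing in.

```bash
python3 -c "
from rig import manip
print(manip.hand_in())"
```

```text
the job is handed in; nothing more can be done
None
```

I packed the red-capped tube from the stand into the case's free well and let it go. The cover is now held level over the case, in line with it, and the job is handed in at about 19 s of the 72 s allowed.

- **Tubes:** after release, the wrist and side pictures showed both tubes upright and at the same height in their wells. I didn't move the other tube or the blue look-alikes.
- **Cover:** its rim is about 12 mm above the top of the case by the arm's reading. It is centred to within about 1 mm of the measured case centre, and its yaw matches the case to within about 0.005 rad. In the side camera its outline was within a pixel of where it should be, with a gap visible below the rim.
- **Bottles and carton:** the bottles' and carton's outlines in the side view had moved by only a few pixels or less, within what the networks vary by.

**What went wrong:**
- The first set of moves was refused because every row needs all its fields.
- One well measurement mixed a picture with a later pose, so I redid it.
- The last picture couldn't be viewed because the 12-picture limit was reached, so the final check was by numbers only.

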